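# Zero the coating gauge and hold it on the inspection ring

### The arm

A 6-joint arm with a two-finger parallel gripper is mounted at the origin on a cart in front of the work surface, level with it; the furniture and walls round the work are solid. World frame = base frame: x ahead of the robot, y to its left, z up, the work surface at z = 0. Lengths are in mm, angles in rad, forces in N, time in s.
With the tool pointing down it reaches from about 275 to 750 mm from the base axis. Payload 10.2 kg.
Tool frame: the origin (TCP) lies on the centre line of the jaws, within the pads' length; the fingertips stand 19 mm ahead of it and the grasp point (between the pads) is the TCP; z points along the fingers, y is the line along which they close (so a half turn about z gives the same grasp; the last joint's range is limited). The gripper opens to 85 mm and grips with 20 to 120 N. Pads are 22 mm wide; open, the fingers measure 114 mm over their backs; the gripper's body (76 mm by 85 mm) begins 54 mm behind the grasp point. The pads swing forward as they close: fully open they stand 13 mm farther back than shut.
Start: joints at [-1.571, 0.313, 1.498, -0, 1.331, -0.223], TCP at [115.991, -512.033, 250.294] pointing down, gripper open.
Joint ranges: [-2.94, 2.94], [-0.97, 2.17], [0.19, 2.56], [-1.23, 4.37], [0.02, 3.11], [-2.88, 2.88]. Speed limits (rad/s): [2.39, 2.39, 3.01, 3.14, 3.14, 3.14].

### API

Orientations are given as a unit quaternion [w, x, y, z].
In Python, from rig import sense, capture, finish_job, regions_of, mark_of gives the robot as it stands.
- The arm moves only by the tool jog_arm, never from a script. Its argument "series" is text: rows parted by semicolons, each of 7 numbers parted by spaces: the shift along the tool's x, y, z in units of 0.4 m (1.0 is 0.4 m), then the turn, a rotation vector about the tool's x, y, z in units of pi/2 rad (1.0 is pi/2 rad), then the opening, from -1 (shut) to 1 (fully open). A call has 1 to 20 rows; each row is the pose to reach, as a shift and turn from the pose commanded when the call began, along the tool's axes at that moment; what a row does not reach only later rows make up. A row lasts 1/8 s, in which the tool goes at most 62.5 mm and 10.7 degrees, less where a joint would pass 70% of its speed; a pose out of reach is approached as far as the arm can. A call with a number of a shift or a turn outside -1 to 1 is refused whole. A call with a gripper value outside its range is refused whole. The fingers move at their own pace and stop on an object; "grip_force" is the grip in N (left out, the last holds). Time passes only in rows, so rows that repeat a pose let the fingers close. It gives the time, the measured TCP pose, the force, the opening and the grip force at its end, in the units of the state.
- sense(): the state, without advancing time (a new reading comes with each control period).
- capture(name): name is "scene" or "top"; returns a dict with "img" (480x640x3 uint8, red, green, blue), "intrinsics" (3x3 intrinsics, pixels), "R" (3x3) and "t" (3): a world point X has camera coordinates R X + t. Camera axes: x right, y down, z forward; pixel columns grow to the right and rows downward; lengths in mm; the calibration is good to about 2 mm. A picture is of the moment at which its call begins. There is no depth.
- finish_job(): hands the job in; it is judged then, once.
Trained networks look in a picture, given as the dict that the camera call returned (one of the last four; its "shot" number tells which), for a name from the list of things; names that differ only in an ending like _2 or _b are one class to them, and where a whole thing is asked for, a point or a joint stands for the part that bears it (a point fixed in the world has none). Each returns a list of dicts, best first, with "confidence" (0 to 1); they miss things now and then, are a little off and sometimes report something else, mostly with a low value. They report only what shows in the picture. A call takes as long as a camera call. They do not tell look-alikes from the thing itself.
- regions_of(label, picture): "region" (480x640 bool, what is visible of it) and "point" ([row, column] in pixels, amid what is visible of it).
- mark_of(label, picture): "point" ([row, column] in pixels: a listed point, or the origin of a listed thing).
The state is a dict: "time_s": time; "joints": joint angles; "dq": joint speeds; "tau": joint torques, N m; "eef_pos": TCP position; "ee_rot": TCP orientation; "force": force on the tool from outside, world axes, zero at the start; "wrist_torque": the same for the moment, N m; "grip_width": opening from 0.0 (shut) to 1.0 (fully open); "grip_force": force on a finger pad.
Only numpy, scipy, OpenCV 4.12 (cv2) and the standard library are available. Lean on these libraries where they do the work, as an engineer would, in place of code of your own. Each camera call takes 0.05 s, during which the arm holds its last target. There are 200 camera calls.

### The job

Pull the orange-gripped paint thickness gauge straight up out of its stand, zero it by standing its tip upright on the recessed steel zero button of the stand and pushing the button fully down, then lift off and take a reading on the blue enclosure: set the tip inside the white ring on its sloping lid, with the gauge square to that face, and press gently until the sprung tip has gone about half-way in. Finish there, still holding the gauge steady on the ring. Do not shift the blue enclosure, keep the gripper off both painted enclosures and the gauge off the grey one, and leave everything else where it is.

Things in the scene. Friction and masses are not known exactly. Their poses are not given: they have to be found in the camera images.
- gauge: Pen-type paint gauge, about 140 g, upright in its stand. Origin: free end of its steel tip (tip out); z up its axis. Grey body 34 (x) x 24 (y) mm from z = 30 to 135 mm, orange sleeve 35 x 25 mm from z = 82 to 128 mm; display looks to -x. Below the body a cone narrows to 11 mm at z = 12 mm, where the 6 mm tip stands out. Grasp the sleeve across y (25 mm).
- gauge_grip (a point): Middle of the orange sleeve on the gauge's axis, 105 mm above the free end of the tip; axes as the gauge.
- tip_end (a point): Rounded free end of the gauge's steel tip (it moves with the tip); axes as the gauge.
- gauge_tip (a joint): How far the sprung tip is pushed into the gauge: 0 = fully out, 0.008 m = fully in. It begins to yield at 3 N and takes 0.75 N more for each mm (6 N half-way, 9 N at the end).
- stand: Gauge stand, screwed down: black base 86 (x) x 136 (y) x 14 mm; grey socket tower at y = +32 mm (top at 78 mm); dark block 44 x 44 mm at y = -36 mm (top at 34 mm) with the zero button. Origin: centre of underside. The gauge sits upright 30 mm deep in the socket, 0.75 mm play a side, axes as the stand's, its tip end 18 mm above the bench.
- zero_top (a point): Centre of the zero button's flat steel top, which is 14 mm across and lies 5 mm deep in a well 16 mm wide (29 mm above the bench).
- zero_button (a joint): Travel of the zero button: 0 = up, 0.004 m = fully down. It springs back; 1 N starts it, 2.5 N holds it fully down, less than the gauge's tip yields to.
- blue_box: Blue painted steel enclosure, loose, 1.15 kg, 96 (x) x 120 (y) mm, on the bench. Its lid slopes by 16 degrees, low (about 38 mm) at its front (-x), high (about 65 mm) at its back. On the lid: two black hole blanks 27 mm across and a white ring. Origin: centre of the underside.
- blue_box_spot (a point): Centre of the white ring (18 mm inside, 22 mm outside) on the blue enclosure's lid, on the paint; z points square out of the sloping face (leaning to the enclosure's front), y along the enclosure's y.
- grey_box: Grey painted enclosure of the same shape with a black ring: not to be touched. Origin: centre of the underside.
- small_offcut: Bystander: small pine offcut, 38x60x19 mm.
- screwdriver_red: Bystander: stubby red screwdriver, 104 mm.
- marker: Bystander: green and white marker pen, 135 mm.
- sanding_block: Bystander: cork sanding block, 61x112x30 mm.
- masking_tape: Bystander: cream roll of masking tape, 96 mm across, 25 mm high.
- wood_offcut: Bystander: pine offcut, 45x90x38 mm.
- tape_measure: Bystander: yellow tape measure, 39x91x66 mm.
Mind the look-alikes: they are no part of the job. Several things have the shape of the gauge; the one meant has the colours described above.

How it is judged (in metres and radians):
On the way, in this order (a step that is already met when the one before it is completed fails the run):
1. the gripper has drawn the gauge up out of the socket (z of gauge in the frame of stand above 0.055 m and contact force between the fingers and gauge above 2 N), for 0.1 s.
2. the held gauge, upright, pushes the zero button fully down with its tip (value of joint zero_button above 0.0034 m and horizontal distance between tip_end and zero_top below 0.007 m and angle between gauge's own z axis and vertical below 0.2 rad and contact force between gauge and stand above 1 N and contact force between the fingers and gauge above 2 N), for 0.2 s.
At the end, for the whole second after the job is handed in: Gripper holding the gauge still, its tip inside the white ring (9 mm of centre) on the blue lid, within 8 degrees of square to it, sprung tip in by 1.5 to 6.5 of 8 mm, contact force 2 to 11 N, zero button up again, gauge clear of its stand (distance between tip_end and blue_box_spot below 0.009 m and angle between the z axis of gauge and the z axis of blue_box_spot, either way round below 0.14 rad and value of joint gauge_tip between 0.0015 and 0.0065 m and contact force between gauge and blue_box between 2 and 11 N and contact force between the fingers and gauge above 2 N and contact force between gauge and stand below 0.1 N and value of joint zero_button below 0.001 m and linear speed of gauge below 0.02 m/s); the arm keeps its last pose, push and grip.
It fails at once if the gauge is pushed hard (over 18 N) on the painted lid (contact force between gauge and blue_box above 18 N).
It fails at once if the gripper or arm touches a painted enclosure, or the gauge touches the grey one (contact force between any of the fingers, the arm and blue_box above 1 N or contact force between any of the fingers, the arm, gauge and grey_box above 1 N).
It fails at once if the blue enclosure is shifted more than 15 mm (distance of blue_box from where it was at the start of the episode above 0.015 m).
It fails at once if another thing on the bench is moved more than 30 mm (distance of any of small_offcut, screwdriver_red, marker, sanding_block, masking_tape, wood_offcut, tape_measure, grey_box from where it was at the start of the episode above 0.03 m).
It also fails if it takes over 42 s, if anything falls off the work surface, if the arm or the gripper's body presses on something with over 40 N, if the wrist force passes 120 N, or if a joint passes its speed limit or range.

## Working session

There is one attempt and no reset: what is moved stays moved. The work goes in short steps, Python scripts to look and compute and a tool call to move; the robot and the scene stay as the last step left them, time stands still between calls to the robot, and variables do not carry over. Pictures are saved under pics/ and viewed, at most 10 in all, crops included, and the job is handed in when it is done.

Besides the shell and the picture viewer there is one more tool, called in YAML: its name, and indented under it one key for each argument. jog_arm: Moves the arm, as the interface text tells. Shifts and turns lie within -1 to 1; 1 stands for 0.4 m of shift or pi/2 rad of turn. Its arguments: {"type":"object","properties":{"series":{"type":"string"},"grip_force":{"type":"number"}},"required":["series"]}

```bash
mkdir -p pics; ls; python3 - <<'E'
from rig import *
import cv2,json
s=sense();print(s['eef_pos'],s['ee_rot'],s['force'],s['grip_width'])
for n in ('scene','top'):
    p=capture(n);cv2.imwrite(f'pics/{n}0.png',p['img'][:,:,::-1])
    print(n,p['intrinsics'],p['R'],p['t'])
    for l in ('gauge','gauge_grip','tip_end','stand','zero_top','blue_box','blue_box_spot','grey_box'):
        print(l,[(round(float(d['confidence']),2),[round(float(v),1) for v in d['point']]) for d in mark_of(l,p)][:4])
E
```

```text
pics
[ 116.00151778 -511.78041752  249.7261527 ] [-6.48423973e-04  9.93800842e-01  1.11173112e-01  7.84748036e-05] [-0.03893624 -0.80458054 -0.79096392] 0.9996310093948373
scene [[612.4374547    0.         309.6678165 ]
 [  0.         612.4374547  232.11424602]
 [  0.           0.           1.        ]] [[ 6.48583944e-01 -7.61143130e-01 -5.97905656e-05]
 [-3.69362675e-01 -3.14671986e-01 -8.74387074e-01]
 [ 6.65514900e-01  5.67135501e-01 -4.85229061e-01]] [-265.50917474  315.69050911 1453.63887361]
gauge [(0.93, [251.9, 223.2]), (0.87, [254.0, 308.8]), (0.69, [240.8, 246.5]), (0.67, [218.3, 185.8])]
gauge_grip [(0.91, [190.8, 183.2]), (0.88, [209.9, 240.6]), (0.73, [225.3, 310.7]), (0.52, [215.4, 257.6])]
tip_end []
stand [(0.2, [243.4, 196.2])]
zero_top []
blue_box [(0.82, [289.7, 404.1])]
blue_box_spot [(0.7, [276.7, 410.7])]
grey_box [(0.72, [264.6, 346.6])]
top [[557.90792585   0.         327.45244045]
 [  0.         557.90792585 235.50247046]
 [  0.           0.           1.        ]] [[-0.00234613 -0.99994457  0.01026378]
 [-0.87688156 -0.00287666 -0.48069788]
 [ 0.48070076 -0.0101279  -0.87682621]] [ 105.56484415  496.87718014 1446.96904472]
gauge [(0.8, [282.7, 239.3]), (0.65, [264.8, 156.9])]
gauge_grip [(0.84, [252.7, 148.7]), (0.68, [236.7, 241.4]), (0.66, [269.1, 237.5]), (0.58, [249.2, 274.6])]
tip_end []
stand [(0.68, [225.3, 435.2]), (0.6, [268.5, 287.0]), (0.28, [263.9, 331.1])]
zero_top []
blue_box [(0.83, [229.0, 424.5])]
blue_box_spot [(0.86, [222.7, 434.0])]
grey_box [(0.77, [229.6, 363.2])]
```

View pics/scene0.png

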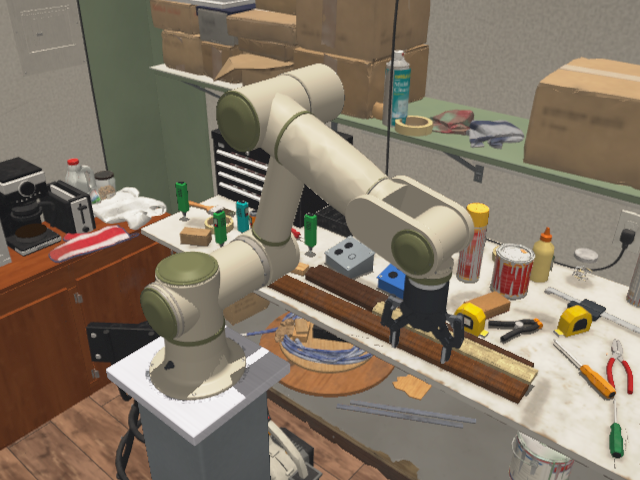

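View pics/top0.png

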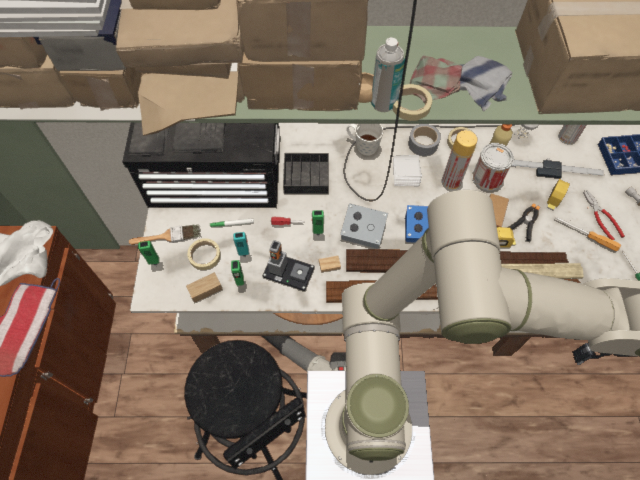

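The top view shows the stand at about (row 268, col 288), with a gauge in its socket near (250, 276). The green and teal pens at (222,318), (243,241), (272,237) and (252,148) are look-alikes, since the described one is orange-gripped. I'll confirm with a crop. The arm hides part of the blue box (about 222,420).

```bash
python3 - <<'E'
import cv2
i=cv2.imread('pics/top0.png')
a=cv2.resize(i[230:300,255:335],None,fx=7,fy=7,interpolation=cv2.INTER_CUBIC)
cv2.imwrite('pics/c1.png',a)
E
```

```text
(no output)
```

View pics/c1.png

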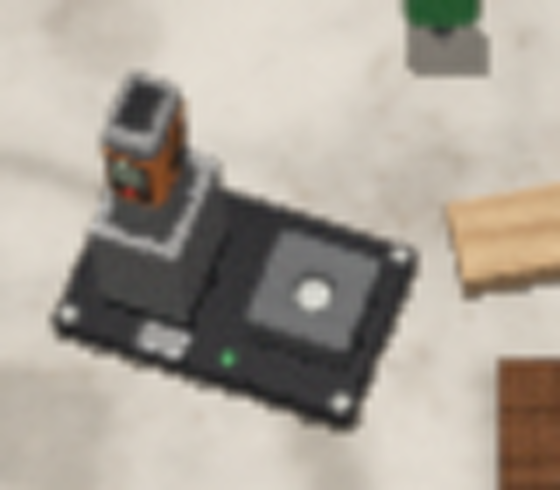

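The crop confirms it: an orange sleeve, with the display facing the robot, standing in the tower. Next I'll fit the stand pose from its corners and button.

```bash
cat > h.py <<'E'
import numpy as np
from scipy.optimize import least_squares
from scipy.spatial.transform import Rotation as Ro
def proj(p,X):
    c=np.asarray(X,float)@np.asarray(p['R']).T+np.asarray(p['t']); q=c@np.asarray(p['intrinsics']).T
    return q[...,:2]/q[...,2:]      # col,row
def ray(p,uv,z):
    R=np.asarray(p['R']);o=-R.T@np.asarray(p['t']);d=R.T@np.linalg.inv(p['intrinsics'])@[*uv,1]
    return o+d*(z-o[2])/d[2]
def fit(views,x0):   # views: list of (p, local pts, uv)
    def T(x,L): 
        c,s=np.cos(x[2]),np.sin(x[2]);L=np.asarray(L,float)
        return np.c_[c*L[:,0]-s*L[:,1]+x[0],s*L[:,0]+c*L[:,1]+x[1],L[:,2]]
    f=lambda x:np.concatenate([(proj(p,T(x,L))-uv).ravel() for p,L,uv in views])
    r=least_squares(f,x0,x_scale=[10,10,.1],loss='soft_l1');return r.x,r.fun.reshape(-1,2),T
def R_of(s): q=s['ee_rot'];return Ro.from_quat([q[1],q[2],q[3],q[0]])
def rel(s,pos,R):   # row numbers: shift /400, turn/(pi/2)
    R0=R_of(s);return np.r_[R0.inv().apply(np.asarray(pos)-s['eef_pos'])/400,(R0.inv()*R).as_rotvec()/(np.pi/2)]
E
python3 - <<'E'
from rig import *
from h import *
p=capture('top')
cr=np.array([[312,295],[58,324],[350,428],[417,248],[143,103]],float)
uv=(cr+.5)/7-.5+[255,230]
L=[[0,-36,29],[-43,68,14],[-43,-68,14],[43,-68,14],[0,32,153]]
b=ray(p,uv[0],29);print(b)
x,res,T=fit([(p,L,uv)],[b[0],b[1]+36,-.2])
print(x,res.round(2));
print('button',T(x,[[0,-36,29]]),'axis',T(x,[[0,32,123]]), ray(p,uv[4],153))
np.save('stand.npy',x)
s=sense()
# tool: z down, tool y along stand y (either sign)
for k in (0,np.pi):
    R=Ro.from_euler('z',x[2]+k)*Ro.from_euler('x',np.pi)
    print(k,rel(s,T(x,[[0,32,250]])[0],R).round(3))
E
```

```text
[429.75618947 187.38328606  29.        ]
[ 4.41485947e+02  2.20165595e+02 -3.47104822e-01] [[ 0.36  0.16]
 [-1.58 -0.33]
 [ 0.07 -0.53]
 [ 0.84 -0.  ]
 [-0.2   0.69]]
button [[429.23958515 186.31257965  29.        ]] axis [[452.37160233 250.25716332 123.        ]] [454.50172286 249.8114571  153.        ]
0 [ 1.241e+00 -1.673e+00  1.000e-03  0.000e+00  0.000e+00  3.630e-01]
3.141592653589793 [ 1.241e+00 -1.673e+00  1.000e-03 -0.000e+00  0.000e+00 -1.637e+00]
```

jog_arm:
  series: "0.72 -0.76 0 0 0 -0.8 0.6; 0.72 -0.76 0 0 0 -0.8 0.6; 0.72 -0.76 0 0 0 -0.8 0.6; 0.72 -0.76 0 0 0 -0.8 0.6; 0.72 -0.76 0 0 0 -0.8 0.6; 0.72 -0.76 0 0 0 -0.8 0.6; 0.72 -0.76 0 0 0 -0.8 0.6; 0.72 -0.76 0 0 0 -0.8 0.6; 0.72 -0.76 0 0 0 -0.8 0.6; 0.72 -0.76 0 0 0 -0.8 0.6"

```text
time_s: 2.2
eef_pos: [329.4, -152.8, 250.3]
ee_rot: [-0.0, 0.74, 0.673, -0.0]
force: [0.4, 0.6, -0.2]
grip_width: 0.802
grip_force: 0.0
```

```bash
cat > t.py <<'E'
from rig import *
from h import *
x=np.load('stand.npy')
s=sense()
c,sn=np.cos(x[2]),np.sin(x[2])
def go(lx,ly,z): 
    return rel(s,[x[0]+c*lx-sn*ly,x[1]+sn*lx+c*ly,z],Ro.from_euler('z',x[2]+np.pi)*Ro.from_euler('x',np.pi)).round(4)
E
python3 - <<'E'
from t import *
print(s['time_s'],s['eef_pos'],s['joints'],s['grip_width'],go(0,32,250))
import cv2
p=capture('top');q=capture('scene');cv2.imwrite('pics/top1.png',p['img'][:,:,::-1]);cv2.imwrite('pics/scene1.png',q['img'][:,:,::-1])
for r in (p,q):
  for l in ('blue_box','blue_box_spot','grey_box','stand','zero_top','gauge_grip'):
    print(l,[(round(float(d['confidence']),2),[round(float(v),1) for v in d['point']]) for d in mark_of(l,r)][:4])
E
```

```text
2.2 [ 329.35366008 -152.82883584  250.26543088] [-7.60423539e-01 -5.69977979e-02  1.92289563e+00 -1.38667638e-04
  1.27572210e+00 -6.66483624e-01] 0.8021925530833489 [ 1.0321e+00  2.1170e-01  6.0000e-04 -1.0000e-04  0.0000e+00 -8.3880e-01]
blue_box []
blue_box_spot [(0.57, [256.0, 208.7])]
grey_box [(0.83, [230.2, 364.6])]
stand []
zero_top []
gauge_grip [(0.74, [248.4, 146.8]), (0.65, [267.4, 235.4]), (0.58, [239.5, 239.3])]
blue_box [(0.79, [289.2, 401.8])]
blue_box_spot [(0.88, [276.4, 406.8])]
grey_box [(0.97, [265.4, 349.5]), (0.73, [308.8, 485.4])]
stand [(0.82, [266.5, 262.7])]
zero_top []
gauge_grip [(0.85, [214.5, 258.1]), (0.78, [221.8, 309.5]), (0.67, [207.8, 241.0]), (0.57, [220.6, 215.2])]
```

```bash
python3 - <<'E'
import cv2
i=cv2.imread('pics/scene1.png')
a=cv2.resize(i[190:320,220:445],None,fx=3.5,fy=3.5,interpolation=cv2.INTER_CUBIC)
cv2.imwrite('pics/c2.png',a)
E
```

```text
(no output)
```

View pics/c2.png

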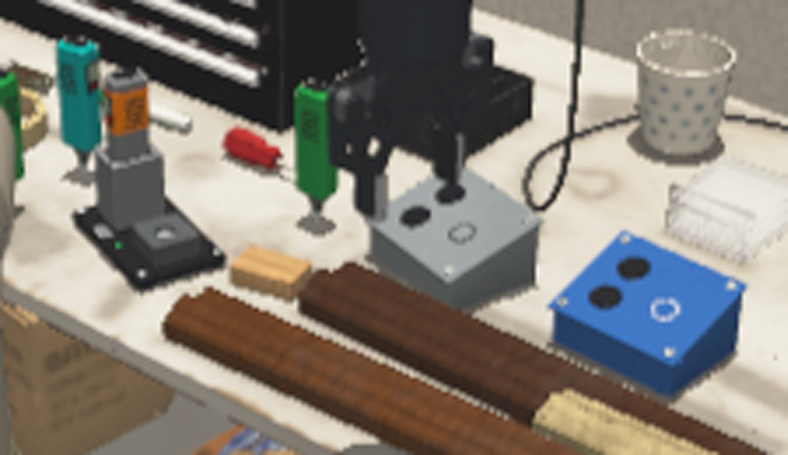

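The crop shows the stand at (150,220) with the orange gauge. The blue box lies at (650,310), with its low front edge facing lower left and the white ring at (665,310), so both are fully visible. I'll refine both fits.

```bash
python3 - <<'E'
from t import *
import cv2
i=cv2.imread('pics/scene1.png')
w=i[272:285,402:418].astype(int); m=np.clip(w[:,:,2]-90,0,None).astype(float); print(w[:,:,2])
yy,xx=np.mgrid[272:285,402:418]; ring=np.array([(xx*m).sum(),(yy*m).sum()])/m.sum();print('ring',ring)
t0=cv2.imread('pics/top0.png')
q=capture('scene');p=capture('top')
f=lambda a:(np.array(a,float)+.5)/3.5-.5+[220,190]
u1=f([[165,234],[145,281],[225,257],[75,210],[126,73]])
L=[[0,-36,29],[-43,-68,14],[43,-68,14],[-43,68,14],[0,32,153]]
uv=(np.array([[312,295],[350,428],[417,248],[58,324],[143,103]],float)+.5)/7-.5+[255,230]
for v in ([(q,L,u1)],[(p,L,uv),(q,L,u1)]):
    xs,r,T=fit(v,x);print('stand',xs,r.round(1).tolist(),T(xs,[L[0]]),T(xs,[L[4]]))
np.save('stand.npy',xs)
h=48*np.tan(np.radians(16))
B=[[-48,60,51.5-h],[48,60,51.5+h],[48,-60,51.5+h],[-48,-60,51.5-h],[-48,-60,0],[48,-60,0]]
ub=f([[553,305],[625,234],[746,287],[668,363],[670,397],[738,345]])
g=ray(q,f([650,310]),45)
xb,r,T=fit([(q,B,ub)],[g[0],g[1],-.2]);print('blue',xb,r.round(1).tolist())
Rb=Ro.from_euler('z',xb[2])*Ro.from_euler('y',-np.radians(16))
n=Rb.apply([0,0,1]);o=np.r_[xb[:2],51.5]
a=ray(q,ring,0);b=ray(q,ring,100);d=b-a
sp=a+d*(n@(o-a))/(n@d);print('spot',sp,'n',n,'local',Rb.inv().apply(sp-o))
np.save('blue.npy',np.r_[xb,sp,n])
E
```

```text
[[ 66  67  66  66  66  66  65  66  66  66  66  66  65  65  66  66]
 [ 66  66  66  66  66  67  64  64  66  66  66  67  66  66  66  65]
 [ 65  64  66  66  66  65  65  65  66  65  64  66  66  66  66  65]
 [ 65  66  66  65  66 115 123 123  98 148 129  80  66  67  65  65]
 [ 66  66  65  65 116 150 146 145 111 176 175 133  80  67  65  66]
 [ 66  66  65  66 183 126  72  65  64  64 135 188 106  66  65  66]
 [ 66  66  66  67 193 109  63  64  64  63  87 212 118  66  66  66]
 [ 66  66  66  66 162 133  77  63  63 115 137 183 103  66  66  67]
 [ 66  66  67  67 135 153 136 153 129 166 146  92  68  66  67  66]
 [ 66  66  66  66  66  99 151 183 154 145  87  66  66  66  67  66]
 [ 67  66  66  66  66  66  66  66  66  66  66  66  66  66  66  66]
 [ 66  65  66  66  66  66  67  66  66  66  66  67  66  66  66  66]
 [ 66  66  66  66  66  66  66  66  67  66  66  65  64  66  66  66]]
ring [409.71620994 278.0831398 ]
stand [ 4.41864056e+02  2.17053625e+02 -3.54802193e-01] [[0.5, 0.4], [-2.1, 0.1], [1.2, -0.7], [-0.8, -0.3], [0.3, 0.4]] [[429.35747981 183.29587688  29.        ]] [[452.981012   247.06051227 153.        ]]
stand [ 4.41954964e+02  2.19063635e+02 -3.52364676e-01] [[0.7, 0.1], [0.3, -0.6], [1.2, -0.0], [-1.2, -0.6], [0.2, 0.5], [0.1, 0.2], [-2.5, -0.2], [0.7, -0.9], [-1.2, -0.5], [-0.2, 0.2]] [[429.53071013 185.27550173  29.        ]] [[452.99874491 249.0975304  153.        ]]
blue [ 5.87323155e+02 -1.96400317e+02 -6.25541050e-02] [[-0.9, -0.5], [-0.2, -1.3], [0.2, -0.9], [1.2, -0.1], [-0.5, 1.6], [0.3, 2.1]]
spot [ 579.37564354 -218.15953582   49.61558774] n [-0.27509824  0.01723101  0.9612617 ] local [-6.83656339e+00 -2.22134855e+01 -1.23299274e-14]
```

```bash
python3 - <<'E'
from t import *
q=capture('scene');p=capture('top')
for uv in ([239.3,239.5],[235.4,267.4],[318,222]):print(ray(p,uv,95))
print(go(0,32,250),go(0,32,200))
E
```

```text
[500.30931642 358.28002084  95.        ]
[411.79383384 362.64857448  95.        ]
[559.1458112  132.87071283  95.        ]
[ 1.0264e+00  2.1550e-01  8.0000e-04  0.0000e+00 -0.0000e+00 -8.3380e-01] [ 1.0264  0.2155  0.1258  0.     -0.     -0.8338]
```

jog_arm:
  series: "0.99 0.215 0 0 0 -0.834 0.3; 0.99 0.215 0 0 0 -0.834 0.3; 0.99 0.215 0 0 0 -0.834 0.3; 0.99 0.215 0 0 0 -0.834 0.3; 0.99 0.215 0 0 0 -0.834 0.3; 0.99 0.215 0 0 0 -0.834 0.3; 0.99 0.215 0 0 0 -0.834 0.3; 0.99 0.215 0 0 0 -0.834 0.3; 0.99 0.215 0 0 0 -0.834 0.3; 0.99 0.215 0 0 0 -0.834 0.3"

```text
time_s: 4.35
eef_pos: [451.5, 233.7, 250.5]
ee_rot: [0.0, 0.176, 0.984, -0.0]
force: [0.0, -0.0, -0.1]
grip_width: 0.648
grip_force: 0.0
```

```bash
python3 - <<'E'
from t import *
import cv2
print(s['time_s'],s['eef_pos'],s['grip_width'],go(0,32,250),go(0,32,123))
q=capture('scene');p=capture('top')
cv2.imwrite('pics/top2.png',p['img'][:,:,::-1])
a=cv2.resize(p['img'][200:300,380:480,::-1],None,fx=5,fy=5,interpolation=cv2.INTER_CUBIC)
b=cv2.resize(q['img'][190:290,210:310,::-1],None,fx=3,fy=3,interpolation=cv2.INTER_CUBIC)
c=np.zeros((500,800,3),np.uint8);c[:,:500]=a;c[:300,500:]=b
cv2.imwrite('pics/c3.png',c)
E
```

```text
4.35 [451.46636215 233.7396165  250.49775234] 0.6476180397994294 [ 0.0097  0.0373  0.0012  0.      0.0001 -0.0013] [ 9.800e-03  3.730e-02  3.187e-01  0.000e+00  1.000e-04 -1.300e-03]
```

View pics/c3.png

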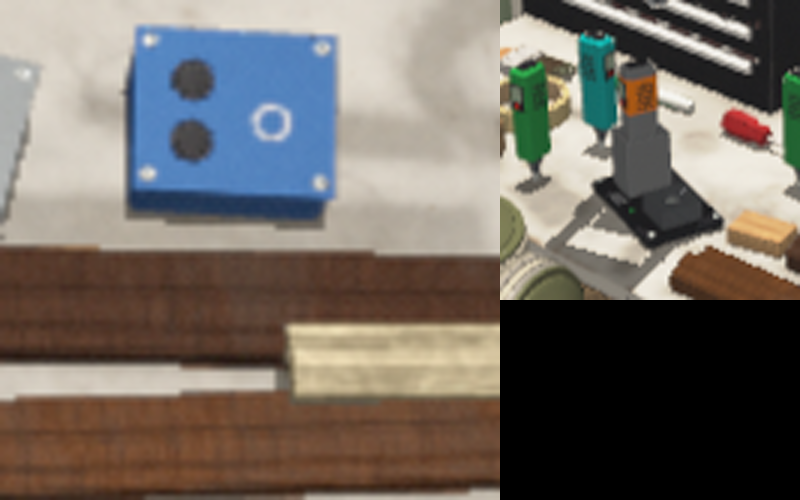

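jog_arm:
  series: "0.01 0.037 0 0 0 0 0.3; 0.01 0.037 0.1 0 0 0 0.3; 0.01 0.037 0.2 0 0 0 0.3; 0.01 0.037 0.27 0 0 0 0.3; 0.01 0.037 0.319 0 0 0 0.3; 0.01 0.037 0.319 0 0 0 0; 0.01 0.037 0.319 0 0 0 -0.5; 0.01 0.037 0.319 0 0 0 -1; 0.01 0.037 0.319 0 0 0 -1; 0.01 0.037 0.319 0 0 0 -1; 0.01 0.037 0.319 0 0 0 -1"
  grip_force: 40

```text
time_s: 5.82
eef_pos: [453.3, 250.1, 123.6]
ee_rot: [0.001, 0.175, 0.985, 0.001]
force: [-1.0, 0.9, 7.3]
grip_width: 0.288
grip_force: 41.5
```

```bash
python3 - <<'E'
from t import *
q=capture('scene');p=capture('top')
f=lambda a:(np.array(a,float)+.5)/3.5-.5+[220,190]
g=lambda a:(np.array(a,float)+.5)/5-.5+[380,200]
h=48*np.tan(np.radians(16))
B=[[-48,60,51.5-h],[48,60,51.5+h],[48,-60,51.5+h],[-48,-60,51.5-h]]
ub=f([[553,305],[625,234],[746,287],[668,363]])
ut=g([[133,189],[136,26],[338,37],[336,199]])
R=[np.array([409.716,278.083]),g([272,122])]
for v in ([(q,B,ub)],[(p,B,ut)],[(q,B,ub),(p,B,ut)]):
    xb,r,T=fit(v,[587,-196,-.06]);print('blue',xb,r.round(1).tolist())
    Rb=Ro.from_euler('z',xb[2])*Ro.from_euler('y',-np.radians(16));n=Rb.apply([0,0,1]);o=np.r_[xb[:2],51.5]
    S=[]
    for c,uv in zip((q,p),R):
        a=ray(c,uv,0);d=ray(c,uv,100)-a;S.append(a+d*(n@(o-a))/(n@d))
    print(np.round(S,1).tolist(),n.round(3))
np.save('blue.npy',np.r_[xb,np.mean(S,0),n])
print(s['eef_pos'],s['force'],s['grip_force'],s['grip_width'],s['wrist_torque'])
E
```

```text
blue [ 5.84166018e+02 -1.97823721e+02 -8.47006250e-02] [[-1.2, -0.2], [0.2, -0.8], [0.1, 0.1], [0.4, 0.6]]
[[578.4, -218.7, 50.4], [579.2, -216.8, 50.5]] [-0.275  0.023  0.961]
blue [ 5.85359955e+02 -1.95192741e+02 -5.67890586e-02] [[0.3, -0.3], [0.4, 0.3], [-0.4, 0.2], [-0.3, -0.2]]
[[578.8, -218.5, 50.0], [579.4, -216.8, 50.2]] [-0.275  0.016  0.961]
blue [ 5.85414523e+02 -1.96301951e+02 -7.02098981e-02] [[-1.4, -0.4], [-0.4, -1.1], [-0.1, -0.5], [0.6, 0.2], [0.4, -0.5], [1.0, 0.1], [0.2, 0.4], [-0.1, 0.0]]
[[578.8, -218.5, 50.1], [579.4, -216.8, 50.2]] [-0.275  0.019  0.961]
[453.29006684 250.14090909 123.61930949] [-0.99932223  0.88785241  7.26516759] 41.4985728263855 0.2876453292743098 [ 0.28162924  0.03303143 -0.06252954]
```

jog_arm:
  series: "0 0 -0.03 0 0 0 -1; 0 0 -0.07 0 0 0 -1; 0 0 -0.12 0 0 0 -1; 0 0 -0.16 0 0 0 -1; 0 0 -0.2 0 0 0 -1; 0 0 -0.2 0 0 0 -1; 0 0 -0.2 0 0 0 -1"

```text
time_s: 6.8
eef_pos: [452.5, 249.7, 202.4]
ee_rot: [-0.0, 0.175, 0.985, -0.0]
force: [0.1, -0.5, -1.5]
grip_width: 0.286
grip_force: 40.5
```

```bash
python3 - <<'E'
from t import *
print(s['force'],s['grip_width'],s['eef_pos'],go(0,-36,203),go(0,-36,140))
import cv2
q=capture('scene')
cv2.imwrite('pics/c4.png',cv2.resize(q['img'][150:290,200:340,::-1],None,fx=4,fy=4,interpolation=cv2.INTER_CUBIC))
E
```

```text
[ 0.08785069 -0.4632889  -1.48958339] 0.28578928442698454 [452.54052841 249.74326066 202.4091    ] [-1.600e-03 -1.711e-01 -1.400e-03 -3.000e-04 -4.000e-04  1.000e-04] [-1.700e-03 -1.710e-01  1.561e-01 -3.000e-04 -4.000e-04  1.000e-04]
```

View pics/c4.png

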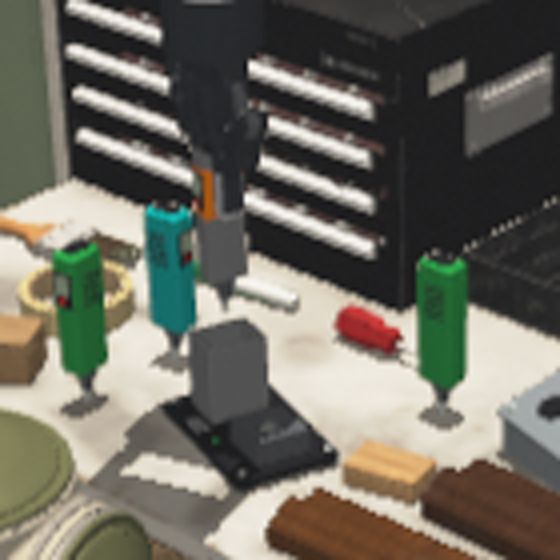

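The gauge is drawn out and upright, with its tip at crop (228,307), and the tower is empty. Now over the button.

jog_arm:
  series: "0 -0.06 0 0 0 0 -1; 0 -0.12 0 0 0 0 -1; 0 -0.17 0 0 0 0 -1; 0 -0.17 0.05 0 0 0 -1; 0 -0.17 0.1 0 0 0 -1; 0 -0.17 0.15 0 0 0 -1; 0 -0.17 0.165 0 0 0 -1; 0 -0.17 0.165 0 0 0 -1; 0 -0.17 0.165 0 0 0 -1"

```text
time_s: 7.98
eef_pos: [429.7, 186.1, 137.3]
ee_rot: [0.001, 0.175, 0.985, 0.0]
force: [-0.4, -0.5, -1.1]
grip_width: 0.288
grip_force: 40.6
```

```bash
python3 - <<'E'
from t import *
print(s['force'],s['grip_width'],s['eef_pos'],go(0,-36,140),go(0,-36,129))
import cv2
q=capture('scene');p=capture('top')
c=np.zeros((400,800,3),np.uint8)
for k,(v,r,cc) in enumerate(((q,200,220),(p,220,260))): c[:,k*400:k*400+400]=cv2.resize(v['img'][r:r+80,cc:cc+80,::-1],(400,400),interpolation=cv2.INTER_CUBIC)
cv2.imwrite('pics/c5.png',c)
E
```

```text
[-0.39179682 -0.53061882 -1.13950099] 0.28802333453673656 [429.68343865 186.11485038 137.33389881] [-0.0004 -0.0021 -0.0067  0.0004  0.0006  0.0002] [-0.0003 -0.0021  0.0208  0.0004  0.0006  0.0002]
```

View pics/c5.png

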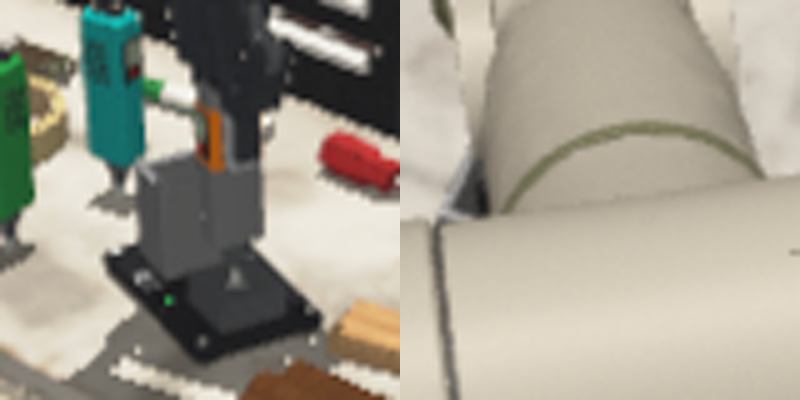

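The tip stands at (235,285) in the crop, over the button in the block, and the force reading is free-hanging. Pressing.

jog_arm:
  series: "0 0 0.007 0 0 0 -1; 0 0 0.014 0 0 0 -1; 0 0 0.019 0 0 0 -1; 0 0 0.022 0 0 0 -1; 0 0 0.022 0 0 0 -1; 0 0 0.022 0 0 0 -1; 0 0 0.022 0 0 0 -1"

```text
time_s: 8.95
eef_pos: [429.5, 186.1, 128.0]
ee_rot: [0.0, 0.175, 0.985, 0.0]
force: [-0.3, 0.4, 3.8]
grip_width: 0.292
grip_force: 41.2
```

Force rose by 4.9 N over the free-hanging value. That puts the button fully down and the tip about 2.5 mm in, which matches the geometry. Lifting off.

jog_arm:
  series: "0 0 -0.05 0 0 0 -1; 0 0 -0.15 0 0 0 -1; 0 0 -0.25 0 0 0 -1; 0 0 -0.3 0 0 0 -1; 0 0 -0.3 0 0 0 -1"

```text
time_s: 9.57
eef_pos: [429.4, 186.1, 248.3]
ee_rot: [0.0, 0.175, 0.985, 0.0]
force: [0.3, -0.1, -2.1]
grip_width: 0.286
grip_force: 40.5
```

```bash
cat > b.py <<'E'
from t import *
v=np.load('blue.npy');sp,n=v[3:6],v[6:9]
def tgt(d,yaw,lat=(0,0,0)):   # tip at d mm off the lid along n, gauge yaw
    ax=np.cross([0,0,1],n);ang=np.arcsin(np.linalg.norm(ax));ax/=np.linalg.norm(ax)
    R=Ro.from_rotvec(ax*ang)*Ro.from_euler('z',yaw+np.pi)*Ro.from_euler('x',np.pi)
    return rel(s,sp+np.asarray(lat)+(d+105.6)*n,R)
E
python3 - <<'E'
from b import *
print(s['joints'],s['eef_pos'],s['force'],sp)
for y in (x[2],x[2]-.4,x[2]-.75): print(tgt(110,y).round(3))
E
```

```text
[ 1.57733600e-01  1.88062463e-01  1.66424626e+00 -4.02333321e-05
  1.28828899e+00 -1.06099506e+00] [429.4139938  186.05306408 248.26774123] [ 0.25157503 -0.12016827 -2.06978259] [ 579.1043557  -217.66247956   50.12473126]
[-0.557 -0.86  -0.023 -0.049 -0.17   0.   ]
[-0.557 -0.86  -0.023 -0.083 -0.158  0.253]
[-0.557 -0.86  -0.023 -0.111 -0.144  0.474]
```

jog_arm:
  series: "-0.557 -0.86 -0.023 -0.111 -0.144 0.474 -1; -0.557 -0.86 -0.023 -0.111 -0.144 0.474 -1; -0.557 -0.86 -0.023 -0.111 -0.144 0.474 -1; -0.557 -0.86 -0.023 -0.111 -0.144 0.474 -1; -0.557 -0.86 -0.023 -0.111 -0.144 0.474 -1; -0.557 -0.86 -0.023 -0.111 -0.144 0.474 -1; -0.557 -0.86 -0.023 -0.111 -0.144 0.474 -1; -0.557 -0.86 -0.023 -0.111 -0.144 0.474 -1; -0.557 -0.86 -0.023 -0.111 -0.144 0.474 -1; -0.557 -0.86 -0.023 -0.111 -0.144 0.474 -1"

```text
time_s: 10.82
eef_pos: [519.7, -212.5, 256.7]
ee_rot: [0.123, 0.518, 0.844, 0.064]
force: [-0.6, -0.5, -1.2]
grip_width: 0.288
grip_force: 40.5
```

```bash
python3 - <<'E'
from b import *
print(s['eef_pos'],s['force'],s['grip_width'])
for d in (110,12,0): print(tgt(d,x[2]-.75).round(4))
E
```

```text
[ 519.69897434 -212.47049561  256.74178584] [-0.56368718 -0.45509125 -1.1857565 ] 0.2875018969097207
[-0.0026 -0.0005 -0.0014 -0.0002 -0.0008  0.0011]
[-2.900e-03 -4.000e-04  2.436e-01 -2.000e-04 -8.000e-04  1.100e-03]
[-3.000e-03 -4.000e-04  2.736e-01 -2.000e-04 -8.000e-04  1.100e-03]
```

Go down along the normal to 12 mm above the lid and look.

jog_arm:
  series: "-0.003 0 0.08 0 0 0 -1; -0.003 0 0.16 0 0 0 -1; -0.003 0 0.22 0 0 0 -1; -0.003 0 0.243 0 0 0 -1; -0.003 0 0.243 0 0 0 -1; -0.003 0 0.243 0 0 0 -1"

```text
time_s: 11.58
eef_pos: [547.3, -216.7, 165.0]
ee_rot: [0.124, 0.518, 0.844, 0.064]
force: [0.5, -0.1, -0.9]
grip_width: 0.285
grip_force: 40.6
```

```bash
python3 - <<'E'
from b import *
import cv2
q=capture('scene');p=capture('top')
tip=s['eef_pos']+R_of(s).apply([0,0,105.6]);print('tip',tip,'d',(tip-sp)@n,s['force'],s['eef_pos'])
print(proj(q,tip),proj(q,sp),proj(p,sp), [ (d['confidence'],d['point']) for d in mark_of('tip_end',q)][:2],tgt(0,x[2]-.75).round(4))
a=cv2.resize(q['img'][215:315,350:450,::-1],(590,590),interpolation=cv2.INTER_CUBIC)
cv2.imwrite('pics/c6.png',a)
E
```

```text
tip [ 576.46240318 -218.82099516   63.49575667] d 13.55707952032025 [ 0.51937469 -0.14607087 -0.85469768] [ 547.3109252  -216.68477942  164.96983175]
[409.74948561 274.37975122] [409.5241029  277.90553703] [434.27918793 224.10390112] [] [ 0.0042 -0.0008  0.0339  0.0004  0.0008  0.0008]
```

View pics/c6.png

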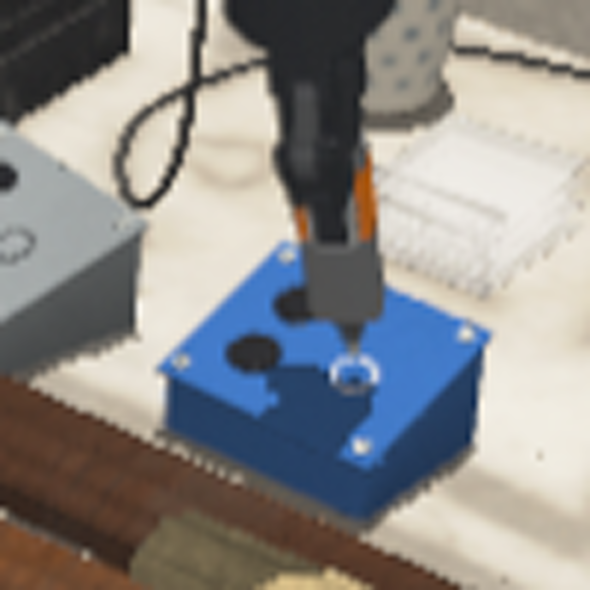

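The tip is seen at (352,352), about 13 mm above the ring centre (355,375), matching the projection. Approaching to light contact.

jog_arm:
  series: "0.003 0 0.015 0 0 0 -1; 0.003 0 0.026 0 0 0 -1; 0.003 0 0.032 0 0 0 -1; 0.003 0 0.036 0 0 0 -1; 0.003 0 0.036 0 0 0 -1; 0.003 0 0.036 0 0 0 -1"

```text
time_s: 12.48
eef_pos: [550.4, -215.8, 149.9]
ee_rot: [0.123, 0.518, 0.844, 0.064]
force: [-3.0, 0.2, 2.2]
grip_width: 0.289
grip_force: 41.0
```

```bash
cat > r.py <<'E'
from b import *
tip=s['eef_pos']+R_of(s).apply([0,0,105.6]);e=tip-sp
print('d',e@n,'lat',e-(e@n)*n,'F along n',s['force']@n,s['force'],tgt(-4,x[2]-.75).round(4))
E
python3 r.py
```

```text
d -1.7292092974374098 lat [-0.15056255 -0.16856565 -0.03967591] F along n 2.972062271561135 [-3.01698037  0.23480241  2.22413762] [ 0.0003  0.0005  0.0057 -0.0002 -0.0001  0.0005]
```

jog_arm:
  series: "0 0 0.003 0 0 0 -1; 0 0 0.006 0 0 0 -1; 0 0 0.006 0 0 0 -1; 0 0 0.006 0 0 0 -1; 0 0 0.006 0 0 0 -1; 0 0 0.006 0 0 0 -1"

```text
time_s: 13.22
eef_pos: [551.2, -215.9, 147.5]
ee_rot: [0.123, 0.518, 0.844, 0.064]
force: [-2.6, 0.4, 4.1]
grip_width: 0.292
grip_force: 41.2
```

```bash
python3 r.py; python3 - <<'E'
from rig import *
from h import *
import cv2
F=[]
for k in range(6):
    q=capture('scene');F.append(np.r_[sense()['force'],sense()['eef_pos']])
print(np.mean(F,0).round(2),np.std(F,0).round(2))
cv2.imwrite('pics/c7.png',cv2.resize(q['img'][215:315,350:450,::-1],(590,590),interpolation=cv2.INTER_CUBIC))
E
```

```text
d -4.2629118182417765 lat [-0.09367449 -0.2173881  -0.02242161] F along n 4.689930964975678 [-2.62053368  0.35686112  4.12217933] [ 0.0004  0.0004 -0.0007 -0.0002 -0.0001  0.0005]
[  -3.92    0.61    3.88  551.17 -215.91  147.52] [0.39 0.5  0.6  0.01 0.01 0.01]
```

View pics/c7.png

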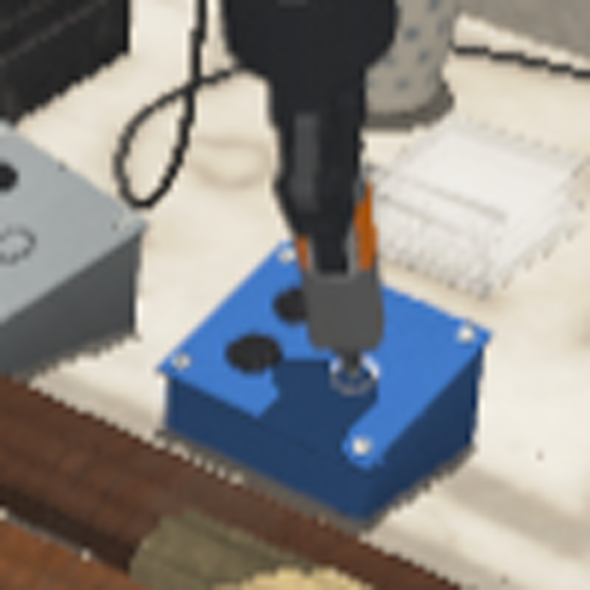

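The tip sits in the white ring at (353,375) with about 5.8 N on the lid, so it is roughly 3.7 mm in. The blue box hasn't moved and the pose is steady, so I'm handing in.

```bash
python3 -c "
from rig import *
print(finish_job())"
```

```text
the job is handed in; nothing more can be done
None
```

The job is handed in, though the hand-in returned no verdict: the gauge was pulled from its stand and zeroed on the button, and is now held square inside the white ring on the blue lid at about 6 N, with the tip roughly half-way in.

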